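# Dress two circuit boards for a burn-in test

## Task

Get the two circuit boards ready for their burn-in test: lay the black heat sink flat, centred and square on the silver processor of the red board and set the fan, hub upwards, centred and square on top of it; lay the gold heat sink flat, centred and square on the black chip of the blue board. Stand the power module on the mat, yellow label up, midway between the two chips, and leave the jar, the tape and the screwdriver where they are.

Things in the scene. Friction and masses are not known exactly. Their poses are not given: they have to be found in the camera images.
- red_board: red circuit board, 100 (x) by 110 mm (y), fixed, on posts, its top 12 mm above the mat. Processor: silver lid 36 x 36 mm on a green carrier, its flat top 18 mm above the mat. Origin: at mat level (z = 0) straight below the processor's centre; the board spans x -42 to +58 mm, z is up. Tallest other part: white edge connector at x +46 to +56, 20 mm above the mat; the rest stay below 18 mm.
- blue_board: blue circuit board, same size and build as the red, fixed. Its chip is a black square, 32 x 32 mm, flat top 16 mm above the mat. Origin: at mat level (z = 0) straight below the chip's centre; axes as for the red board. The boards lie side by side, nearly parallel (which one is on the left varies), chips 262 to 274 mm apart.
- black_sink: loose black finned heat sink, a square block 50 x 50 mm, 28 mm high, about 120 g, solid to the grip on all sides. Origin: centre of its underside, z up, x along the fins, sides along x and y.
- fan: loose cooling fan, square white frame 50 x 50 mm, 20 mm high, grey blades, blue hub on top, about 50 g. Origin: centre of its underside, z up, sides along x and y. To be gripped by the frame.
- gold_sink: loose gold-coloured pin heat sink, square, 40 x 40 mm, 20 mm high, about 70 g, solid to the grip on all sides. Origin: centre of its underside, z up, sides along x and y.
- power_module: loose aluminium power module, 76 mm (its x) by 44 mm (its y), 30 mm high, about 160 g, yellow label and black terminal strip on top. Origin: centre of its underside, z up. Its final direction does not matter.
- jar: bystander: small amber glass jar with black cap, 30 mm across, 45 mm high, loose on the mat. Origin: centre of its underside.
- tape: bystander: roll of yellow tape lying flat, 64 mm across, 18 mm high, loose. Origin: centre of its underside.
- driver: bystander: screwdriver with a red handle lying on the mat, 170 mm long, lower than 40 mm, loose. Its x runs from handle to tip.
Not all that is in view belongs to the job. What is meant by the gold_sink is not turquoise, and is the smaller of those in its own colour. Leave any pink look-alike of the red_board alone.

How it is judged:
By the outcome, as a careful person would: the job done as asked, in the order asked, and still so for the second after the job is handed in, with the robot touching nothing.
It also fails if it takes over 109 s, if anything falls off the work surface, if the arm or the gripper's body presses on something with over 40 N, if the wrist force passes 120 N, or if a joint passes its speed limit or range.

## Robot

A 6-joint arm with a two-finger parallel gripper is mounted at the origin on the work surface. World frame = base frame: x ahead of the robot, y to its left, z up, the work surface at z = 0. Lengths are in m, angles in rad, forces in N, time in s.
With the tool pointing down it reaches from about 0.375 to 0.9 m from the base axis. Payload 3.1 kg.
Tool frame: the origin (TCP) lies at the very end of the fingers, on their centre line; the grasp point (between the pads) lies 19 mm behind it; z points along the fingers, y is the line along which they close (so a half turn about z gives the same grasp; the last joint's range is limited). The gripper opens to 87 mm and grips with 3 to 60 N. Pads are 19 mm wide; open, the fingers measure 117 mm over their backs; the gripper's body (75 mm by 190 mm) begins 51 mm behind the grasp point.
Start: joints at [1.012, 0.527, 1.433, -0, 1.181, -0.178], TCP at [0.232, 0.58, 0.223] pointing down, gripper open.
Joint ranges: [-3.08, 3.08], [-0.75, 2.2], [0.22, 2.44], [-1.43, 4.57], [0, 2.65], [-2.85, 2.85]. Speed limits (rad/s): [2.79, 2.79, 3.14, 3.14, 3.14, 3.14].

## Interface

Orientations are given as a unit quaternion [x, y, z, w].
In Python, from rig import robot gives the robot as it stands. The module is installed in compiled form; this text tells all that it offers.
- The arm moves only by the tool play_rows, never from a script. Its argument "steps" is one flat list of numbers, 5 for each row, row after row: the opening, from -1 (shut) to 1 (fully open), then the shift along the tool's x, y, z as a fraction of full scale, then the turn about the tool's z as a fraction of full scale. In form: [claw, tx, ty, tz, twist, claw, tx, ty, tz, twist, ...]. A call has exactly 10 rows; each row shifts and turns the commanded pose from where the row before left it, along the tool's axes as they then stand; what a row does not reach is not made up. Full scale, the value 1, is 0.03 m for a shift and 0.1 rad for a turn. A row lasts 1/10 s, in which the tool goes at most 50 mm and 8.59 degrees, less where a joint would pass 70% of its speed; a pose out of reach is approached as far as the arm can. A call with a number of a shift or a turn outside -1 to 1 is refused whole. A call with a gripper value outside its range is refused whole. The fingers move at their own pace and stop on an object; "grip_force" is the grip in N (left out, the last holds). Time passes only in rows, so rows that do not move let the fingers close, or fill a call up. It gives the time, the measured TCP pose, the force, the opening and the grip force at its end, in the units of the state.
- robot.get_obs(): the state, without advancing time (a new reading comes with each control period).
- robot.camera(name): name is "side" or "top" or "wrist"; returns a dict with "image" (480x640x3 uint8, red, green, blue), "mtx" (3x3 intrinsics, pixels), "rvec" (rotation vector, rad) and "tvec" (3), from world to camera coordinates, as OpenCV has them. Camera axes: x right, y down, z forward; pixel columns grow to the right and rows downward; lengths in m; the calibration is good to about 2 mm. The wrist camera is an equidistant fisheye: a pixel r from the principal point sees the ray r / f radians off the axis. A picture is of the moment at which its call begins. There is no depth.
- robot.hand_in(): hands the job in; it is judged then, once.
The state is a dict: "time": time; "q": joint angles; "joint_velocities": joint speeds; "joint_torque": joint torques, N m; "position": TCP position; "tool_rot": TCP orientation; "ft_force": force on the tool from outside, world axes, zero at the start; "moment": the same for the moment, N m; "grip_width": finger opening in m; "grip_force": force on a finger pad.
Only numpy, scipy, OpenCV 4.12 (cv2) and the standard library are available. Lean on these libraries where they do the work, as an engineer would, in place of code of your own. Each camera call takes 0.05 s, during which the arm holds its last target. There are 200 camera calls.

## Working session

There is one attempt and no reset: what is moved stays moved. The work goes in short steps, Python scripts to look and compute and a tool call to move; the robot and the scene stay as the last step left them, time stands still between calls to the robot, and variables do not carry over. Pictures are saved under pics/ and viewed, at most 15 in all, crops included, and the job is handed in when it is done.

Besides the shell and the picture viewer there is one more tool, called by a JSON object that holds its "method" and its "body". play_rows: Moves the arm, as the interface text tells. Shift numbers are shares of 0.03 m and turn numbers shares of 0.1 rad, none past 1 either way. Its arguments: {"type":"object","properties":{"steps":{"type":"array"},"grip_force":{"type":"number"}},"required":["steps"]}

```bash
mkdir -p pics
cat > h.py <<'E'
import numpy as np, cv2
from rig import robot
def snap(n,f):
    c=robot.camera(n); cv2.imwrite(f'pics/{f}.png',c['image'][:,:,::-1]); np.savez(f'pics/{f}.npz',**c); return c
def ray(f,uv,z):
    c=np.load(f'pics/{f}.npz'); R=cv2.Rodrigues(c['rvec'])[0]; t=c['tvec'].ravel(); K=c['mtx']
    out=[]
    for u in np.atleast_2d(uv):
        d=np.linalg.inv(K)@[u[0],u[1],1.]
        if f.startswith('wrist'):
            x=d[:2]; th=np.hypot(*x); d=np.r_[x/th*np.sin(th),np.cos(th)] if th>1e-9 else np.array([0,0,1.])
        C=-R.T@t; w=R.T@d; out.append((C+w*(z-C[2])/w[2])[:2])
    return np.array(out)
E
python3 - <<'E'
from h import *
for n in ['top','side']:
    c=snap(n,n+'0'); R=cv2.Rodrigues(c['rvec'])[0]; print(n,(-R.T@c['tvec'].ravel()).round(3),R[2].round(3))
o=robot.get_obs(); print(o)
E
```

```text
top [ 0.365 -0.037  1.077] [ 0.074  0.012 -0.997]
side [-0.123  0.631  0.591] [ 0.547 -0.637 -0.543]
{'time': 0.1, 'q': array([ 1.01147501e+00,  5.28381785e-01,  1.43378751e+00, -4.13681185e-06,
        1.18140135e+00, -1.78489379e-01]), 'joint_velocities': array([ 7.02257805e-04, -1.56414266e-03, -1.40959519e-03, -9.59168111e-05,
       -1.32033897e-03, -6.01529165e-04]), 'joint_torque': array([ 3.01586169e-04, -4.40986347e+01, -1.77150518e+01,  6.34845207e-02,
        5.33581933e-02, -2.93758865e-05]), 'position': array([0.23191556, 0.57966006, 0.22165998]), 'tool_rot': array([ 1.89266494e-01,  9.81925260e-01, -9.23146773e-04, -3.54841816e-04]), 'ft_force': array([0.45708308, 1.26093882, 0.15008568]), 'moment': array([-0.0101216 ,  0.02330078, -0.00870779]), 'grip_force': 0.0, 'grip_width': 0.08674534229157906}
```

View pics/top0.png

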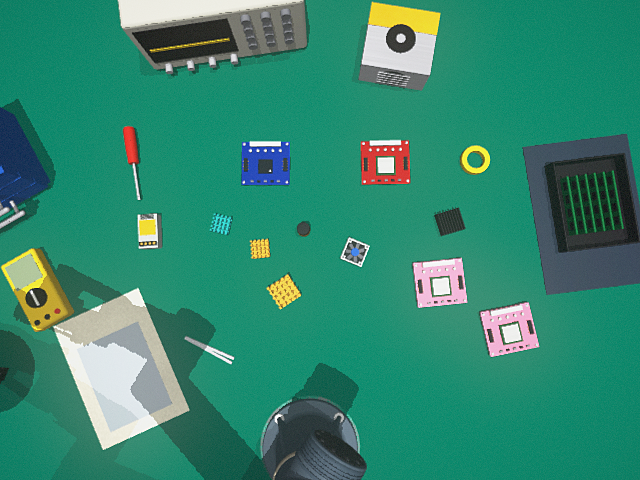

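View pics/side0.png

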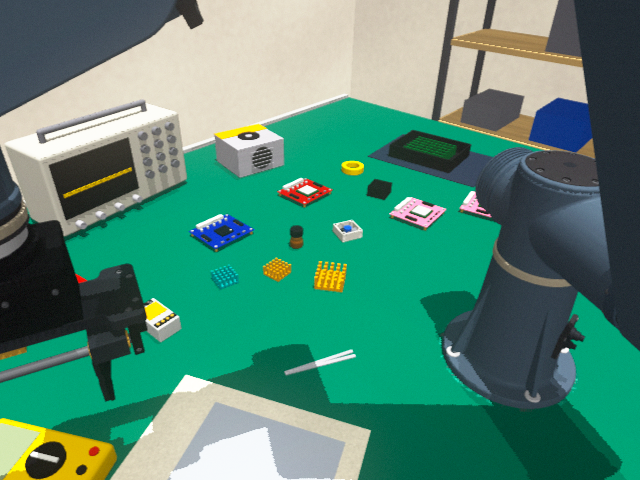

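The top view (up = +x, left = +y) shows these objects and candidates:
- **Boards and chips:** the red board's processor is at (386,165) and the blue board's chip at (265,166). The two pink look-alikes at (440,285) and (511,330) stay untouched.
- **Parts to move:** the black sink is at (450,221), the fan at (355,251) and the module at (149,230).
- **Bystanders:** the jar is at (304,228), the tape at (475,159) and the driver at (132,160).
- **Gold sink candidates:** turquoise at (221,224), small gold at (260,248) and large gold at (284,291). The small gold one fits, being gold and the smaller of the two.

I'll confirm the choice in an enlarged crop.

Run:
```python
from h import *
im=cv2.imread('pics/top0.png')
cv2.imwrite('pics/crop0.png',cv2.resize(im[190:310,200:360],None,fx=5,fy=5,interpolation=cv2.INTER_CUBIC))
for n,u,z in [('red',(386,165.5),.018),('blue',(265.5,166.5),.016),('bs',(450,221),.028),('fan',(355,251),.02),('gold',(260,248),.02),('pm',(149,230),.03),('jar',(304,228),.045),('gbig',(284,291),.02),('drv',(132,150),.02)]: print(n,ray('top0',u,z).round(4))
```

```text
red [[ 0.6168 -0.1898]]
blue [[0.6227 0.0825]]
bs [[ 0.486 -0.325]]
fan [[ 0.4254 -0.1138]]
gold [[0.4376 0.0976]]
pm [[0.4834 0.3428]]
jar [[ 0.4771 -0.0024]]
gbig [[0.3408 0.046 ]]
drv [[0.6685 0.3854]]
```

View pics/crop0.png

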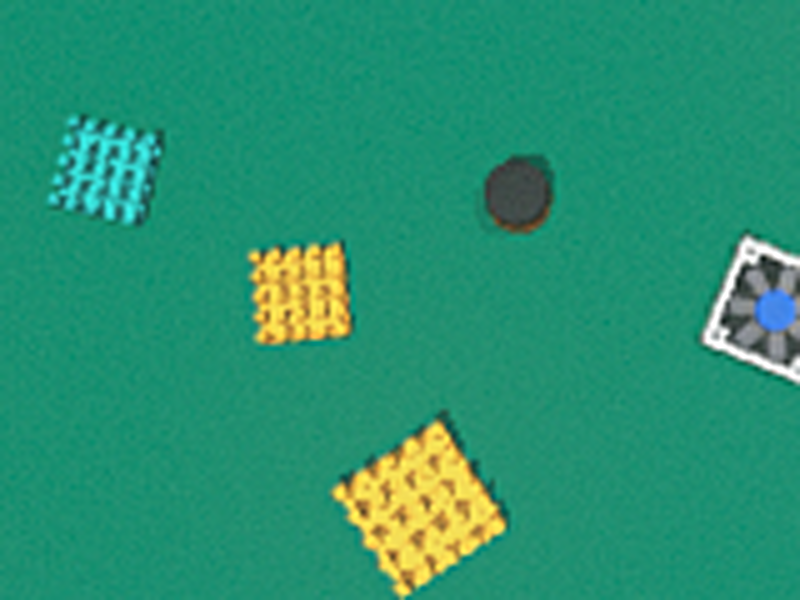

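The crop confirms it: the small gold sink at crop (300,293) is about 40 mm, the large one at (420,508) is about 50 mm, and the turquoise one is a decoy. Next I go to a hover between the boards.

{"method": "play_rows", "body": {"steps": [1,0,0,0,-0.95,1,0,0,0,-0.95,1,0,0,0,-0.95,1,0,0,0,-0.96,1,-0.58,-1,0,0,1,-0.58,-1,0,0,1,-0.58,-1,0,0,1,-0.58,-1,0,0,1,-0.58,-1,0,0,1,-0.58,-1,0,0], "grip_force": 20}}

```text
time: 1.1
position: [0.3369, 0.3988, 0.2222]
tool_rot: [-0.0, 1.0, -0.0, -0.0]
ft_force: [0.3, -0.1, -0.4]
grip_width: 0.087
grip_force: 0.0
```

{"method": "play_rows", "body": {"steps": [1,-0.58,-1,0,0,1,-0.58,-1,0,0,1,-0.58,-1,0,0,1,-0.58,-1,0,0,1,-0.58,-1,0,0,1,-0.58,-1,0,0,1,-0.58,-1,0,0,1,-0.58,-1,0,0,1,-0.58,-1,0,0,1,-0.58,-1,0,0]}}

```text
time: 2.1
position: [0.511, 0.099, 0.2223]
tool_rot: [-0.0, 1.0, 0.0, -0.0]
ft_force: [1.8, 0.1, 0.8]
grip_width: 0.087
grip_force: 0.0
```

{"method": "play_rows", "body": {"steps": [1,-0.58,-1,0,0,1,-0.58,-1,0,0,1,-0.58,-1,0,0,1,-0.58,-1,0,0,1,-0.58,-1,0,0,1,0,0,0,0,1,0,0,0,0,1,0,0,0,0,1,0,0,0,0,1,0,0,0,0]}}

```text
time: 3.1
position: [0.5972, -0.0486, 0.2227]
tool_rot: [-0.001, 1.0, 0.0, -0.0]
ft_force: [0.4, -0.5, -0.5]
grip_width: 0.0871
grip_force: 0.0
```

Run:
```python
from h import *
c=snap('wrist','wrist1'); R=cv2.Rodrigues(c['rvec'])[0]; print((-R.T@c['tvec'].ravel()).round(4),R.round(3),c['mtx'])
o=robot.get_obs(); print(o['time'],o['position'],o['tool_rot'],o['q'])
```

```text
[ 0.5258 -0.0481  0.3849] [[-0.002  1.     0.   ]
 [ 0.966  0.002  0.26 ]
 [ 0.26   0.001 -0.966]] [[371.64829954   0.         318.99411667]
 [  0.         371.64829954 231.33681727]
 [  0.           0.           1.        ]]
3.15 [ 0.59740981 -0.04874062  0.22271998] [-7.58289541e-04  9.99999710e-01  4.13623357e-05 -5.36907450e-05] [-2.67694798e-01  4.92639005e-01  1.49878243e+00  5.61733072e-05
  1.15029670e+00 -1.84003064e+00]
```

View pics/wrist1.png

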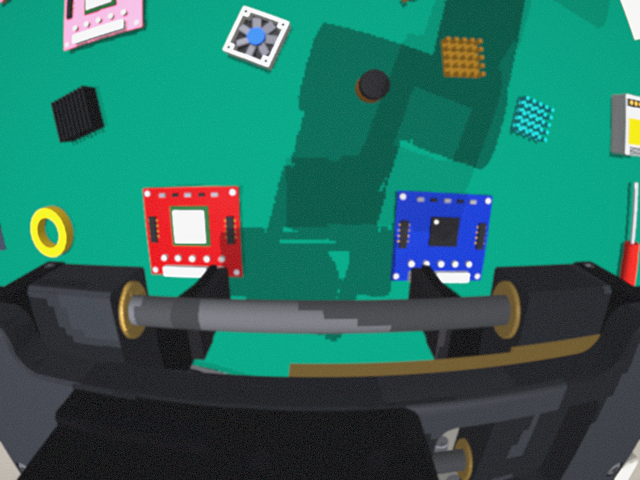

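The wrist view shows both boards, with the red lid at (189,227) and the blue chip at (444,232). It also shows the black sink (78,113), fan (256,38), jar (373,85) and small gold (463,57). I'll measure the chips now with contours.

```bash
cat >> h.py <<'E'
def rect(f,roi,cond,z,k=0):
    im=np.load(f'pics/{f}.npz')['image'].astype(int); x0,y0,x1,y1=roi
    s=im[y0:y1,x0:x1]; m=cond(s[...,0],s[...,1],s[...,2]).astype(np.uint8)
    if k: m=cv2.morphologyEx(m,cv2.MORPH_OPEN,np.ones((k,k)))
    cs,_=cv2.findContours(m,cv2.RETR_EXTERNAL,cv2.CHAIN_APPROX_NONE); c=max(cs,key=cv2.contourArea).reshape(-1,2)+[x0,y0]
    w=ray(f,c,z)*1000
    (cx,cy),wh,a=cv2.minAreaRect(w.astype(np.float32)); return np.round([cx,cy,*wh,a],1)
def fit(f,roi,cond,z):
    "rect of mask incl. board"; return rect(f,roi,cond,z)
E
python3 - <<'E'
from h import *
f='wrist1'
print('lid',rect(f,(165,200,215,255),lambda r,g,b:(r>170)&(g>170)&(b>170),.018))
print('chip',rect(f,(422,210,468,255),lambda r,g,b:(b<80)&(r<80),.016,3))
print('redbd',rect(f,(130,175,255,300),lambda r,g,b:(r>g+60),.012))
print('bluebd',rect(f,(385,180,500,300),lambda r,g,b:(b>g+50)&(b>r+60),.012))
print('fan',rect(f,(215,0,300,75),lambda r,g,b:(r>150)&(g>150)&(b>150),.02))
print('bs',rect(f,(45,80,110,150),lambda r,g,b:(g<75)&(r<60),.02))
im=cv2.imread('pics/wrist1.png')
a=cv2.resize(im[180:290,135:250],(390,373),interpolation=cv2.INTER_CUBIC);b=cv2.resize(im[180:290,385:500],(390,373),interpolation=cv2.INTER_CUBIC)
cv2.imwrite('pics/crop1.png',np.hstack([a,b]))
E
```

```text
lid [ 619.8 -186.3   36.8   36.5   89.5]
chip [625.   85.5  30.3  30.   89.6]
redbd [ 627.1 -186.2  110.    99.3   89.7]
bluebd [632.9  85.7 110.1  99.6  88.5]
fan [ 425.2 -110.7   52.2   52.3   65.9]
bs [ 487.8 -321.8   55.3   65.8   14.8]
```

View pics/crop1.png

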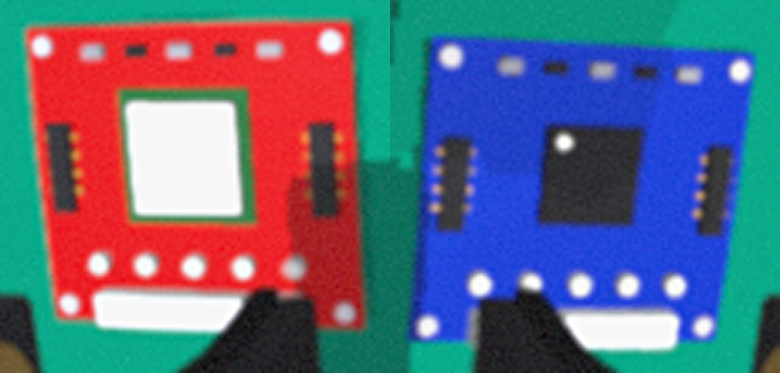

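Left crop: the red board's lid is unoccluded at crop (182,158). Right crop: the blue board's chip is at crop (590,175). The measured sizes agree with the spec. Now I hover over the black sink.

{"method": "play_rows", "body": {"steps": [1,0.44,-0.91,0,0,1,0.44,-0.91,0,0,1,0.44,-0.91,0,0,1,0.44,-0.91,0,0,1,0.44,-0.91,0,0,1,0.44,-0.91,0,0,1,0.44,-0.91,0,0,1,0.44,-0.91,0,0,1,0.44,-0.91,0,0,1,0.44,-0.91,0,0]}}

```text
time: 4.15
position: [0.4653, -0.3233, 0.2228]
tool_rot: [-0.0, 1.0, -0.0, 0.0]
ft_force: [-0.3, -0.5, -0.4]
grip_width: 0.087
grip_force: 0.0
```

{"method": "play_rows", "body": {"steps": [1,0,0,0,0,1,0,0,0,0,1,0,0,0,0,1,0,0,0,0,1,0,0,0,0,1,0,0,0,0,1,0,0,0,0,1,0,0,0,0,1,0,0,0,0,1,0,0,0,0]}}

```text
time: 5.15
position: [0.4658, -0.3228, 0.2225]
tool_rot: [-0.0, 1.0, -0.0, -0.0]
ft_force: [-0.9, -0.7, -0.1]
grip_width: 0.0871
grip_force: 0.0
```

Run:
```python
from h import *
snap('wrist','wrist2'); o=robot.get_obs(); print(o['time'],o['position'],o['tool_rot'])
p=np.load('pics/wrist2.npz')
for t in (60,75,90): print('bs',rect('wrist2',(240,160,400,300),lambda r,g,b:(g<t)&(r<60),.028))
im=cv2.imread('pics/wrist2.png'); cv2.imwrite('pics/crop2.png',cv2.resize(im[160:310,220:420],None,fx=4,fy=4,interpolation=cv2.INTER_CUBIC))
```

```text
5.2 [ 0.465814   -0.32275083  0.22251707] [-7.17708800e-05  9.99999997e-01  1.57984957e-05 -2.43579687e-05]
bs [ 484.5 -325.2   51.9   48.9   14.9]
bs [ 484.7 -325.2   53.    50.2   14.8]
bs [ 484.5 -323.2   54.3   55.5   14.9]
```

View pics/crop2.png

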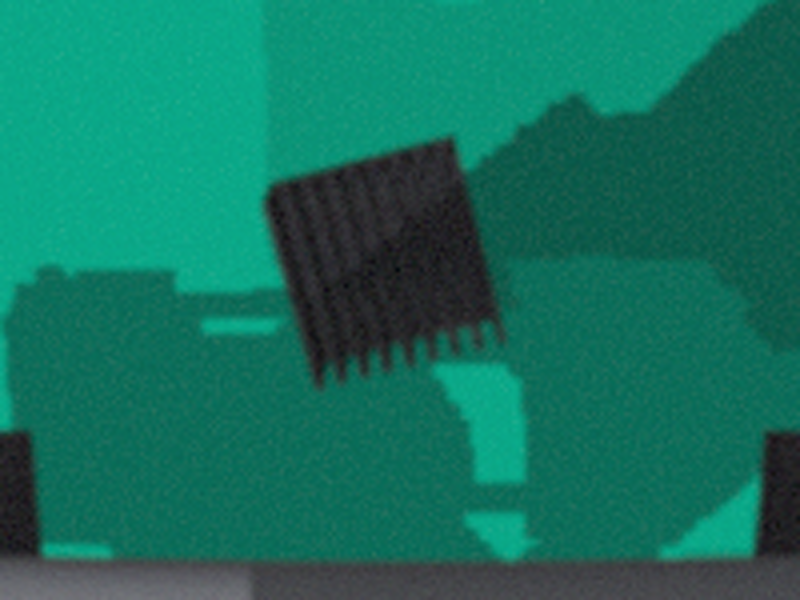

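The crop shows the black sink with corners at about (268,188), (455,137), (502,340) and (318,388). The fins run along the image's near-vertical direction, and the upper edge is the foot of the near face.

Run:
```python
from h import *
g=lambda p:np.array(p)/4+[220,160]
n=ray('wrist2',g([(268,188),(455,137)]),0)*1000; fa=ray('wrist2',g([(502,345),(318,390)]),.028)*1000
print(n.round(1),fa.round(1)); P=np.vstack([n,fa]); print('c',P.mean(0).round(1))
d=fa.mean(0)-n.mean(0); print('len',np.hypot(*d),'ang',np.degrees(np.arctan2(d[1],d[0]))); 
for e in (n[0]-n[1],fa[1]-fa[0]): print(np.hypot(*e),np.degrees(np.arctan2(e[1],e[0])))
n=ray('wrist2',g([(268,188),(455,137)]),0.028)*1000;print(n)
```

```text
[[ 471.3 -355.8]
 [ 457.7 -306.5]] [[ 506.  -295.3]
 [ 518.  -341.8]]
c [ 488.2 -324.8]
len 49.10629706549303 ang 14.961508021077597
51.14214731791949 -74.52596472073243
48.02153680314293 -75.50672243554824
[[ 465.73675165 -353.37576498]
 [ 453.08496362 -307.6744783 ]]
```

```bash
cat >> h.py <<'E'
def go(x,y,z,yaw):
    "mm, deg: shares of twist, then tx,ty,tz after the twist"
    from scipy.spatial.transform import Rotation as Ro
    o=robot.get_obs(); M=Ro.from_quat(o['tool_rot']).as_matrix(); a=np.degrees(np.arctan2(M[1,1],M[0,1]))
    tw=-np.radians(yaw-a)/.1; p=o['position']*1000; r=np.radians(yaw); d=np.array([x,y])-p[:2]
    ty=np.array([np.cos(r),np.sin(r)]); tx=np.array([-ty[1],ty[0]])
    print('t',o['time'],'pos',p.round(1),'yaw',a.round(2),'TWIST',tw.round(3),'tx,ty,tz',(d@tx/30).round(3),(d@ty/30).round(3),((p[2]-z)/30).round(3),'grip',o['grip_width'].round(4))
E
python3 -c "
from h import *
go(488,-325,6,105)"
```

```text
Traceback (most recent call last):
  File "h.py", line 29, in go
    print('t',o['time'],'pos',p.round(1),'yaw',a.round(2),'TWIST',tw.round(3),'tx,ty,tz',(d@tx/30).round(3),(d@ty/30).round(3),((p[2]-z)/30).round(3),'grip',o['grip_width'].round(4))
                                                                                                                                                             ^^^^^^^^^^^^^^^^^^^^^
AttributeError: 'float' object has no attribute 'round'
```

{"method": "play_rows", "body": {"steps": [1,0,0,0,-0.87,1,0,0,0,-0.87,1,0,0,0,-0.88,1,-0.69,-0.27,0,0,1,0,0,1,0,1,0,0,1,0,1,0,0,1,0,1,0,0,1,0,1,0,0,1,0,1,0,0,1,0]}}

```text
time: 6.2
position: [0.4881, -0.3255, 0.0415]
tool_rot: [-0.131, 0.991, -0.0, 0.0]
ft_force: [-0.1, -0.5, 0.2]
grip_width: 0.0868
grip_force: 0.0
```

```bash
sed -i "s/o\['grip_width'\].round(4)/o['grip_width']/" h.py; python3 -c "
from h import *
go(488,-325,6,105)"
```

```text
t 6.2 pos [ 488.1 -325.5   41.5] yaw 105.01 TWIST 0.002 tx,ty,tz -0.002 0.015 1.182 grip 0.08680533718985267
```

{"method": "play_rows", "body": {"steps": [1,0,0,0.7,0,1,0,0,0.48,0,1,0,0,0,0,-1,0,0,0,0,-1,0,0,0,0,-1,0,0,0,0,-1,0,0,0,0,-1,0,0,0,0,-1,0,0,0,0,-1,0,0,0,0]}}

```text
time: 7.2
position: [0.4881, -0.3253, 0.0076]
tool_rot: [-0.131, 0.991, -0.0, 0.0]
ft_force: [-0.8, -0.5, 3.7]
grip_width: 0.0498
grip_force: 20.0
```

Gripped at 49.8 mm. I lift it, square the tool up, and view the lid from a good spot beyond it.

{"method": "play_rows", "body": {"steps": [-1,0,0,-0.5,0,-1,0,0,-1,0,-1,0,0,-1,0,-1,0,0,-1,0,-1,0,0,-1,0.87,-1,0,0,-1,0.87,-1,0,0,-1,0.88,-1,0,0,-0.7,0,-1,-0.6,0.45,0,0,-1,-0.8,0.58,0,0], "grip_force": 25}}

```text
time: 8.2
position: [0.5296, -0.2948, 0.2252]
tool_rot: [0.001, 1.0, -0.001, 0.001]
ft_force: [0.5, 0.2, -1.4]
grip_width: 0.0495
grip_force: 25.0
```

{"method": "play_rows", "body": {"steps": [-1,-0.8,0.58,0,0,-1,-0.8,0.58,0,0,-1,-0.8,0.58,0,0,-1,-0.8,0.58,0,0,-1,-0.8,0.58,0,0,-1,-0.83,0.6,0,0,-1,0,0,0,0,-1,0,0,0,0,-1,0,0,0,0,-1,0,0,0,0]}}

```text
time: 9.2
position: [0.6738, -0.19, 0.2233]
tool_rot: [0.001, 1.0, 0.0, -0.0]
ft_force: [-0.7, -0.1, -1.2]
grip_width: 0.0497
grip_force: 25.0
```

Run:
```python
from h import *
f='wrist3'; snap('wrist',f); c=snap('top','top3')
im=np.load('pics/wrist3.npz')['image'].astype(int)
r,g,b=im[...,0],im[...,1],im[...,2]
m=(r>g+60)&(r>b+60); ys,xs=np.nonzero(m); roi=(int(np.percentile(xs,2))-8,int(np.percentile(ys,2))-8,int(np.percentile(xs,98))+8,int(np.percentile(ys,98))+8); roi=tuple(max(0,v) for v in roi); print(roi)
cx,cy=(roi[0]+roi[2])//2,(roi[1]+roi[3])//2
print('bd',rect(f,roi,lambda r,g,b:(r>g+60)&(r>b+60),.012))
print('lid',rect(f,roi,lambda r,g,b:(r>170)&(g>170)&(b>170),.018))
go(620,-187,60,90)
im=cv2.imread('pics/wrist3.png')
```

```text
(260, 103, 382, 211)
bd [ 627.2 -186.9  109.5   99.5   89.9]
lid [ 619.4 -187.3   35.7   35.5    0. ]
t 9.3 pos [ 674.1 -190.1  223.4] yaw 89.93 TWIST -0.012 tx,ty,tz 1.802 0.102 5.445 grip 0.049586733467073964
```

View pics/wrist3.png

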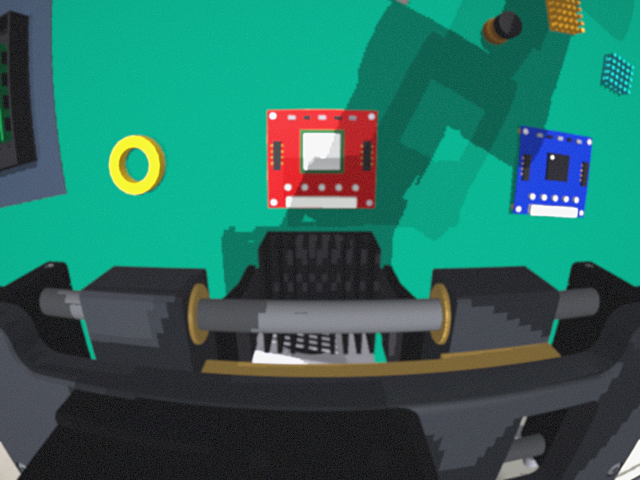

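The picture shows the lid at (322,151), clear and directly under the camera. The held sink's near face runs from about (263,235) to (377,233), so I can check the camera-to-tool offset with it.

Run:
```python
from h import *
im=np.load('pics/wrist3.npz')['image'].astype(int)
m=(im[...,1]<70)
for row in range(228,262,4):
    x=np.nonzero(m[row,230:410])[0]+230; print(row,(x.min(),x.max(),len(x)) if len(x) else None)
for col in (280,300,320,340,360): print(col,np.nonzero(m[200:300,col])[0][:3]+200)
print(ray('wrist3',[(262,234),(378,234)],.2157)*1000)
```

```text
228 None
232 (np.int64(267), np.int64(371), 105)
236 (np.int64(265), np.int64(373), 109)
240 (np.int64(263), np.int64(375), 113)
244 (np.int64(261), np.int64(377), 117)
248 (np.int64(259), np.int64(379), 121)
252 (np.int64(258), np.int64(379), 122)
256 (np.int64(259), np.int64(379), 121)
260 (np.int64(259), np.int64(379), 121)
280 [200 201 202]
300 [232 233 234]
320 [232 233 234]
340 [232 233 234]
360 [200 201 202]
[[ 649.33451549 -216.51455095]
 [ 649.34822259 -161.05693948]]
```

{"method": "play_rows", "body": {"steps": [-1,0.9,0.05,0,0,-1,0.93,0,0,0,-1,0,0,1,0,-1,0,0,1,0,-1,0,0,1,0,-1,0,0,1,0,-1,0,0,1,0,-1,0,0,0.9,0,-1,0,0,0,0,-1,0,0,0,0]}}

```text
time: 10.3
position: [0.6198, -0.1882, 0.0463]
tool_rot: [0.0, 1.0, 0.0, -0.0]
ft_force: [-0.7, 0.6, 0.1]
grip_width: 0.0498
grip_force: 25.0
```

```bash
python3 -c "
from h import *
go(619.3,-188.5,26,90)"
```

```text
t 10.3 pos [ 619.8 -188.2   46.3] yaw 89.97 TWIST -0.004 tx,ty,tz 0.017 -0.01 0.677 grip 0.04983775636093975
```

{"method": "play_rows", "body": {"steps": [-1,0.02,-0.01,0.4,0,-1,0,0,0.2,0,-1,0,0,0.06,0,-1,0,0,0.02,0,-1,0,0,0,0,-1,0,0,0,0,0.3,0,0,0,0,0.3,0,0,0,0,1,0,0,0,0,1,0,0,0,0]}}

```text
time: 11.3
position: [0.6194, -0.1881, 0.0259]
tool_rot: [-0.0, 1.0, -0.0, 0.0]
ft_force: [0.1, -0.2, -0.0]
grip_width: 0.0659
grip_force: 0.0
```

{"method": "play_rows", "body": {"steps": [1,0,0,-0.3,0,1,0,0,-1,0,1,0,0,-1,0,1,0,0,-1,0,1,0,0,-1,0,1,0,0,-1,0,1,0,0,-1,0,1,-0.8,0,0,0,1,-0.9,0,0,0,1,0,0,0,0]}}

```text
time: 12.3
position: [0.6733, -0.1883, 0.2161]
tool_rot: [-0.001, 1.0, -0.001, 0.002]
ft_force: [-0.3, -0.0, 0.1]
grip_width: 0.0869
grip_force: 0.0
```

Run:
```python
from h import *
f='wrist4'; snap(f[:5],f)
go(619.3,-188.5,26,90)
print('bd',rect(f,(200,60,440,240),lambda r,g,b:(r>g+60)&(r>b+60),.012))
im=cv2.imread('pics/wrist4.png'); cv2.imwrite('pics/crop4.png',cv2.resize(im[90:225,230:410],None,fx=4.4,fy=4.4,interpolation=cv2.INTER_CUBIC))
```

```text
t 12.35 pos [ 671.2 -187.9  215.3] yaw 90.06 TWIST 0.01 tx,ty,tz 1.731 -0.019 6.31 grip 0.08721455372267839
bd [ 626.8 -186.9  109.3   99.2   89.6]
```

View pics/crop4.png

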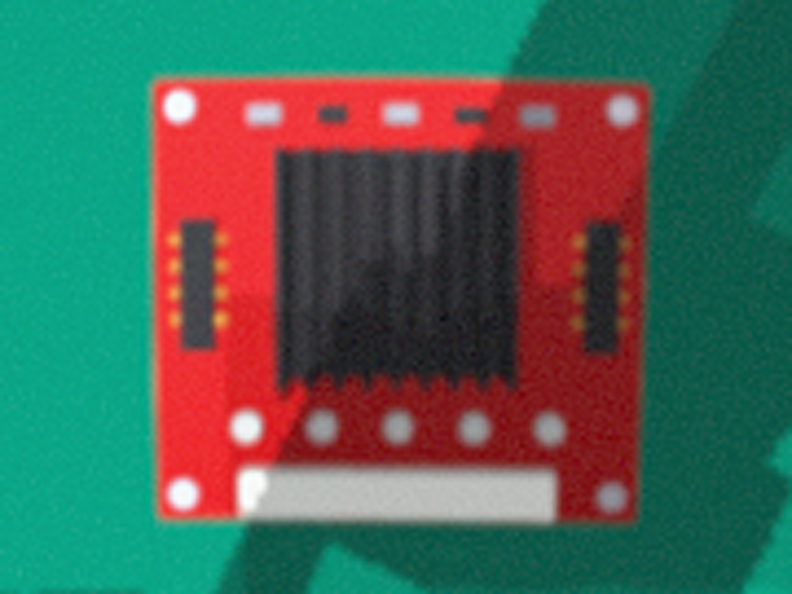

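The sink lies square on the processor. Its crop edges are at columns 277 and 518 and rows 150 and 385, against board edges at about 156 and 643. I'll turn those into numbers.

Run:
```python
from h import *
g=lambda p:np.array(p)/4.4+[230,90]-0.4
s=ray('wrist4',g([(276,150),(520,150),(516,386),(279,388)]),.046)*1000
b=ray('wrist4',g([(153,78),(650,84),(637,522),(158,518)]),.012)*1000
for P in (s,b):
    print(P.round(1).tolist(),P.mean(0).round(1),'ang',np.degrees(np.arctan2(-(P[1]-P[0])[0],(P[1]-P[0])[1])).round(2),np.degrees(np.arctan2(-(P[2]-P[3])[0],(P[2]-P[3])[1])).round(2))
print(rect('wrist4',(280,110,360,190),lambda r,g,b:(r<90)&(g<85),.046,9))
```

```text
[[593.7, -211.5], [593.6, -162.5], [641.8, -162.8], [642.3, -211.2]] [ 617.8 -187. ] ang 0.14 0.63
[[576.1, -241.3], [577.2, -131.1], [677.1, -131.8], [676.4, -241.9]] [ 626.7 -186.5] ang -0.53 -0.35
[ 6.170e+02 -1.869e+02  4.580e+01  4.790e+01  6.000e-01]
```

The black sink's offset from the chip is under 1 mm and 0.7°. The camera offset in y is about +1.1 mm. Next is the fan.

{"method": "play_rows", "body": {"steps": [1,0.9,0.25,0,0,1,0.9,0.25,0,0,1,0.9,0.25,0,0,1,0.9,0.25,0,0,1,0.9,0.25,0,0,1,0.9,0.25,0,0,1,0.9,0.25,0,0,1,0.9,0.25,0,0,1,0.8,0.25,0,0,1,0.8,0.25,0,0]}}

```text
time: 13.35
position: [0.4039, -0.1123, 0.2149]
tool_rot: [-0.0, 1.0, 0.0, -0.0]
ft_force: [-1.0, 0.3, 1.0]
grip_width: 0.0868
grip_force: 0.0
```

{"method": "play_rows", "body": {"steps": [1,0,0,0,0,1,0,0,0,0,1,0,0,0,0,1,0,0,0,0,1,0,0,0,0,1,0,0,0,0,1,0,0,0,0,1,0,0,0,0,1,0,0,0,0,1,0,0,0,0]}}

```text
time: 14.35
position: [0.4063, -0.1131, 0.2148]
tool_rot: [-0.0, 1.0, -0.0, 0.0]
ft_force: [-0.2, 0.2, -0.2]
grip_width: 0.0869
grip_force: 0.0
```

Run:
```python
from h import *
f='wrist5'; snap(f[:5],f)
for t in (130,150): print('fan',rect(f,(240,140,400,300),lambda r,g,b:(r>t)&(g>t)&(b>t),.02))
print('hub',rect(f,(240,140,400,300),lambda r,g,b:(b>r+60)&(b>g+30),.02))
go(425,-111,6,66)
im=cv2.imread('pics/wrist5.png'); cv2.imwrite('pics/crop5.png',cv2.resize(im[150:300,220:420],None,fx=4,fy=4,interpolation=cv2.INTER_CUBIC))
```

```text
fan [ 423.9 -110.5   51.1   53.    66.5]
fan [ 424.1 -110.6   51.1   51.6   66.3]
hub [ 4.240e+02 -1.108e+02  1.740e+01  1.690e+01  1.000e-01]
t 14.4 pos [ 406.3 -113.1  214.7] yaw 90.01 TWIST 4.191 tx,ty,tz -0.542 0.318 6.958 grip 0.0870236370311844
```

View pics/crop5.png

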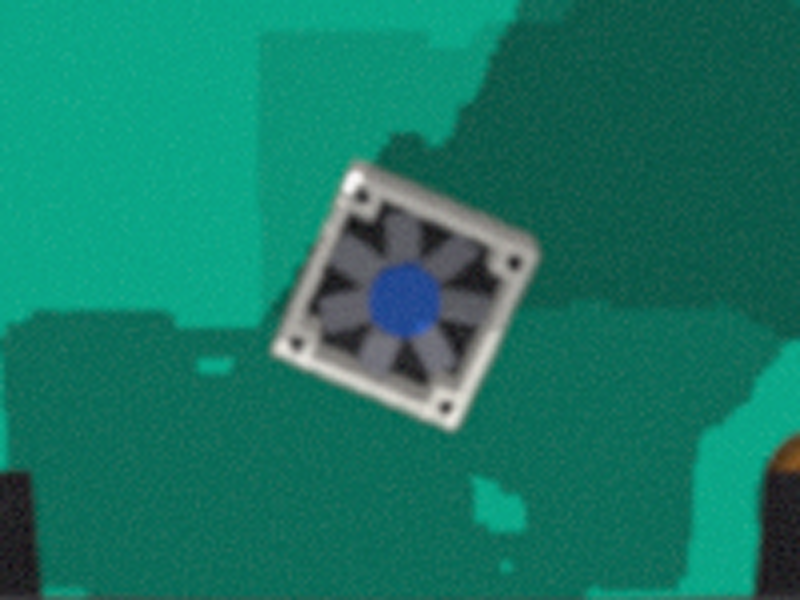

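The fan is hub up at crop (404,300), turned about 24°, with its centre near (424.5,-111).

{"method": "play_rows", "body": {"steps": [1,0,0,1,0.84,1,0,0,1,0.84,1,0,0,1,0.84,1,0,0,1,0.84,1,0,0,1,0.83,1,-0.54,0.28,0,0,1,0,0,1,0,1,0,0,0.6,0,1,0,0,0.4,0,1,0,0,0,0], "grip_force": 15}}

```text
time: 15.4
position: [0.424, -0.1118, 0.0034]
tool_rot: [0.208, 0.978, 0.0, -0.001]
ft_force: [-0.7, 0.2, -0.5]
grip_width: 0.0871
grip_force: 0.0
```

{"method": "play_rows", "body": {"steps": [1,0,0,0,0,-1,0,0,0,0,-1,0,0,0,0,-1,0,0,0,0,-1,0,0,0,0,-1,0,0,0,0,-1,0,0,0,0,-1,0,0,0,0,-1,0,0,0,0,-1,0,0,0,0]}}

```text
time: 16.4
position: [0.4246, -0.112, 0.0049]
tool_rot: [0.208, 0.978, -0.0, 0.0]
ft_force: [-0.6, 0.5, 3.8]
grip_width: 0.0495
grip_force: 15.0
```

```bash
python3 -c "
from h import *
go(424.5,-111.9,200,66);go(618.5,-187.9,200,89.8)"
```

```text
t 16.4 pos [ 424.6 -112.     4.9] yaw 66.0 TWIST 0.001 tx,ty,tz 0.004 0.003 -6.503 grip 0.04947546339779907
t 16.4 pos [ 424.6 -112.     4.9] yaw 66.0 TWIST -4.153 tx,ty,tz -6.473 -2.506 -6.503 grip 0.04947546339779907
```

{"method": "play_rows", "body": {"steps": [-1,0,0,-0.6,0,-1,0,0,-0.8,-0.83,-1,0,0,-1,-0.83,-1,0,0,-1,-0.83,-1,0,0,-0.6,-0.83,-1,0,0,0,-0.83,-1,-0.9,-0.35,0,0,-1,-0.9,-0.35,0,0,-1,-0.9,-0.35,0,0,-1,-0.9,-0.35,0,0]}}

```text
time: 17.4
position: [0.5328, -0.1546, 0.1244]
tool_rot: [0.002, 1.0, 0.0, -0.001]
ft_force: [0.5, -0.2, -1.1]
grip_width: 0.0497
grip_force: 15.0
```

{"method": "play_rows", "body": {"steps": [-1,-0.9,-0.35,0,0,-1,-0.9,-0.35,0,0,-1,-0.9,-0.35,0,0,-1,-0.17,-0.06,0.4,0,-1,0,0,0.6,0,-1,0,0,0.6,0,-1,0,0,0,0,-1,0,0,0,0,-1,0,0,0,0,-1,0,0,0,0]}}

```text
time: 18.4
position: [0.6187, -0.1883, 0.0778]
tool_rot: [0.002, 1.0, -0.0, 0.001]
ft_force: [-0.3, -0.1, -0.7]
grip_width: 0.0502
grip_force: 15.0
```

```bash
python3 -c "
from h import *
go(618.5,-187.9,51.2,89.9)"
```

```text
t 18.4 pos [ 618.7 -188.3   77.8] yaw 89.79 TWIST -0.02 tx,ty,tz 0.007 0.012 0.886 grip 0.05024912444907134
```

{"method": "play_rows", "body": {"steps": [-1,0.01,0.01,0.6,-0.02,-1,0,0,0.2,0,-1,0,0,0.07,0,-1,0,0,0.02,0,-1,0,0,0,0,-1,0,0,0,0,0.2,0,0,0,0,0.3,0,0,0,0,1,0,0,0,0,1,0,0,0,0]}}

```text
time: 19.4
position: [0.6181, -0.1878, 0.0498]
tool_rot: [0.001, 1.0, -0.0, 0.0]
ft_force: [0.7, 1.0, 0.3]
grip_width: 0.0653
grip_force: 0.0
```

{"method": "play_rows", "body": {"steps": [1,0,0,-0.3,0,1,0,0,-1,0,1,0,0,-1,0,1,0,0,-1,0,1,0,0,-1,0,1,0,0,-1,0,1,-0.5,0,0,0,1,-0.9,0,0,0,1,-0.3,0,0,0,1,0,0,0,0]}}

```text
time: 20.4
position: [0.6696, -0.1878, 0.209]
tool_rot: [0.001, 1.0, -0.0, 0.0]
ft_force: [-1.1, 0.8, -0.4]
grip_width: 0.0869
grip_force: 0.0
```

Run:
```python
from h import *
f='wrist6'; snap(f[:5],f)
go(619.3,-188.5,26,90)
for t in (120,150): print('fan',rect(f,(265,90,375,193),lambda r,g,b:(r>t)&(g>t)&(b>t),.066))
print('hub',rect(f,(265,90,375,195),lambda r,g,b:(b>r+50)&(b>g+20),.066))
print('bd',rect(f,(200,60,440,240),lambda r,g,b:(r>g+60)&(r>b+60),.012))
im=cv2.imread('pics/wrist6.png'); cv2.imwrite('pics/crop6.png',cv2.resize(im[90:225,230:410],None,fx=4.4,fy=4.4,interpolation=cv2.INTER_CUBIC))
```

```text
t 20.45 pos [ 668.5 -187.6  208.6] yaw 89.93 TWIST -0.013 tx,ty,tz 1.64 -0.031 6.087 grip 0.08649647845820314
fan [ 6.173e+02 -1.872e+02  5.140e+01  5.130e+01  4.000e-01]
fan [ 617.6 -187.2   50.5   51.6   89.4]
hub [ 617.7 -186.9   18.    18.1   63.4]
bd [ 626.8 -186.9  109.2   99.1   89.7]
```

View pics/crop6.png

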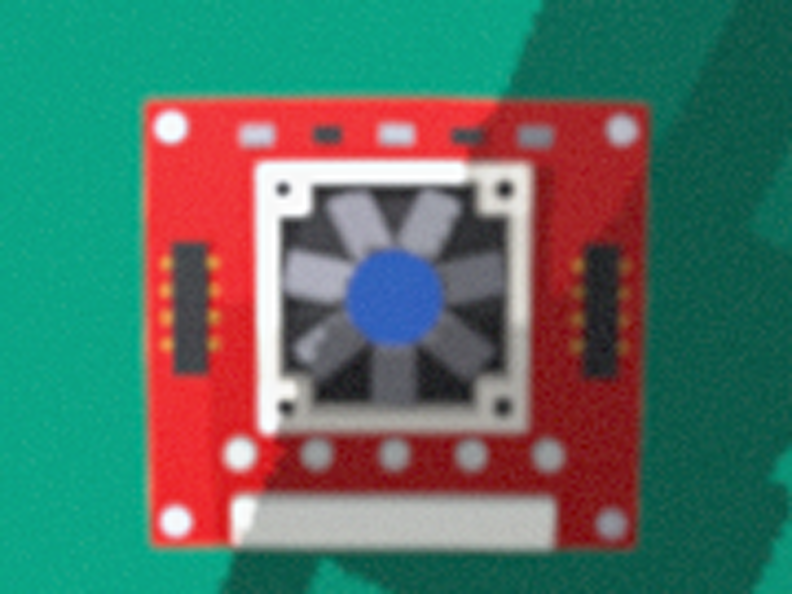

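The fan sits square on the sink, hub up, with the hub at crop (394,298). It agrees with the sink and chip to about 1 mm. Next is the gold sink.

{"method": "play_rows", "body": {"steps": [1,0.84,0.96,0,0,1,0.84,0.96,0,0,1,0.84,0.96,0,0,1,0.84,0.96,0,0,1,0.84,0.96,0,0,1,0.84,0.96,0,0,1,0.84,0.96,0,0,1,0.84,0.96,0,0,1,0.84,0.96,0,0,1,0.81,0.96,0,0]}}

```text
time: 21.45
position: [0.4155, 0.1012, 0.2089]
tool_rot: [0.001, 1.0, -0.0, -0.001]
ft_force: [0.5, 0.1, 0.4]
grip_width: 0.087
grip_force: 0.0
```

{"method": "play_rows", "body": {"steps": [1,0,0,0,0,1,0,0,0,0,1,0,0,0,0,1,0,0,0,0,1,0,0,0,0,1,0,0,0,0,1,0,0,0,0,1,0,0,0,0,1,0,0,0,0,1,0,0,0,0]}}

```text
time: 22.45
position: [0.4184, 0.1006, 0.209]
tool_rot: [0.001, 1.0, -0.0, -0.0]
ft_force: [-0.2, 0.2, 0.2]
grip_width: 0.0866
grip_force: 0.0
```

Run:
```python
from h import *
f='wrist7'; snap(f[:5],f)
for z in (0,.02): print('gold',rect(f,(250,140,390,300),lambda r,g,b:(r>b+40)&(r>g),z))
go(439,99,6,90)
im=cv2.imread('pics/wrist7.png'); cv2.imwrite('pics/crop7.png',cv2.resize(im[150:300,220:420],None,fx=4,fy=4,interpolation=cv2.INTER_CUBIC))
```

```text
gold [441.4 102.   46.5  42.9   4.3]
gold [436.3 101.9  44.   40.6   4.3]
t 22.5 pos [418.4 100.6 209. ] yaw 89.9 TWIST -0.017 tx,ty,tz -0.687 -0.055 6.768 grip 0.08697339109726977
```

View pics/crop7.png

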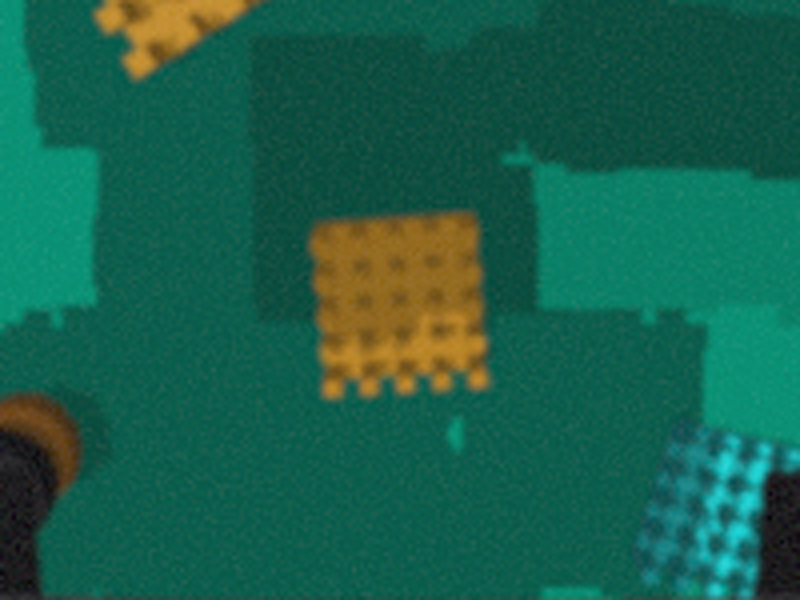

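The small gold sink is at crop (400,305), turned 4.3° and with nothing in the way of the fingers.

{"method": "play_rows", "body": {"steps": [1,0,0,0,-0.77,1,-0.66,-0.04,0,0,1,0,0,1,0,1,0,0,1,0,1,0,0,1,0,1,0,0,1,0,1,0,0,1,0,1,0,0,1,0,1,0,0,0.5,0,1,0,0,0.27,0]}}

```text
time: 23.5
position: [0.4378, 0.1009, 0.0045]
tool_rot: [-0.038, 0.999, 0.0, -0.001]
ft_force: [0.1, -0.3, 0.0]
grip_width: 0.087
grip_force: 0.0
```

{"method": "play_rows", "body": {"steps": [1,0,0,0,0,1,0,0,0,0,-1,0,0,0,0,-1,0,0,0,0,-1,0,0,0,0,-1,0,0,0,0,-1,0,0,0,0,-1,0,0,0,0,-1,0,0,0,0,-1,0,0,0,0]}}

```text
time: 24.5
position: [0.4383, 0.1009, 0.006]
tool_rot: [-0.038, 0.999, -0.0, 0.0]
ft_force: [0.1, -1.2, 0.8]
grip_width: 0.0399
grip_force: 15.0
```

```bash
python3 -c "
from h import *
go(680,84,210,89.5)"
```

```text
t 24.5 pos [438.3 100.9   6. ] yaw 94.31 TWIST 0.84 tx,ty,tz -8.062 -0.493 -6.801 grip 0.03989096518259785
```

{"method": "play_rows", "body": {"steps": [-1,0,0,-0.5,0,-1,0,0,-1,0,-1,0,0,-1,0.84,-1,0,0,-1,0,-1,0,0,-1,0,-1,0,0,-1,0,-1,-0.6,-0.04,-0.8,0,-1,-0.9,-0.05,-0.5,0,-1,-0.9,-0.05,0,0,-1,-0.9,-0.05,0,0]}}

```text
time: 25.5
position: [0.538, 0.0943, 0.2106]
tool_rot: [0.004, 1.0, -0.0, 0.001]
ft_force: [-0.2, 0.3, -0.2]
grip_width: 0.04
grip_force: 15.0
```

{"method": "play_rows", "body": {"steps": [-1,-0.9,-0.06,0,0,-1,-0.9,-0.06,0,0,-1,-0.9,-0.06,0,0,-1,-0.9,-0.06,0,0,-1,-0.7,-0.06,0,0,-1,-0.46,0,0,0,-1,0,0,0,0,-1,0,0,0,0,-1,0,0,0,0,-1,0,0,0,0]}}

```text
time: 26.5
position: [0.6789, 0.0842, 0.21]
tool_rot: [0.004, 1.0, 0.0, -0.001]
ft_force: [-0.4, -0.8, -0.5]
grip_width: 0.0399
grip_force: 15.0
```

Run:
```python
from h import *
f='wrist8'; snap(f[:5],f)
print('bd',rect(f,(220,70,420,235),lambda r,g,b:(b>g+50)&(b>r+60),.012))
for t in (70,85): print('chip',rect(f,(285,110,355,190),lambda r,g,b:(b<t)&(r<t),.016,3))
go(625,84.3,22,90)
im=cv2.imread('pics/wrist8.png'); cv2.imwrite('pics/crop8.png',cv2.resize(im[90:225,230:410],None,fx=4.4,fy=4.4,interpolation=cv2.INTER_CUBIC))
```

```text
bd [633.1  86.2 109.4  99.1  88.6]
chip [625.4  85.9  29.7  29.8  89.6]
chip [625.9  86.4  30.7  30.8  89.6]
t 26.55 pos [679.1  84.2 210.1] yaw 89.51 TWIST -0.086 tx,ty,tz 1.804 0.002 6.27 grip 0.03984676674821901
```

View pics/crop8.png

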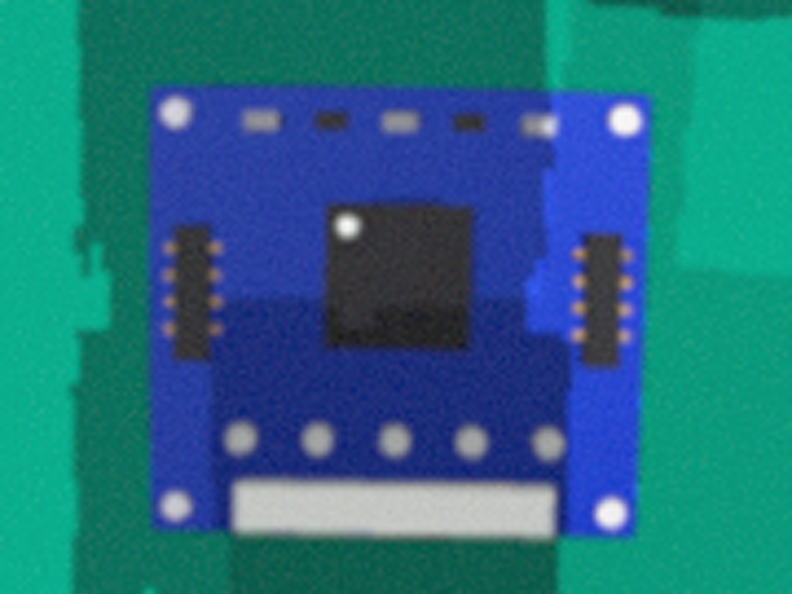

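The chip is at crop (399,277) and its board is turned about -1.3°.

```bash
python3 -c "
from h import *
go(625.4,85.2,22.3,88.7)"
```

```text
t 26.55 pos [679.1  84.2 210.1] yaw 89.51 TWIST 0.141 tx,ty,tz 1.791 -0.009 6.26 grip 0.03984676674821901
```

{"method": "play_rows", "body": {"steps": [-1,0.9,-0.01,0,0.14,-1,0.89,0,0,0,-1,0,0,1,0,-1,0,0,1,0,-1,0,0,1,0,-1,0,0,1,0,-1,0,0,1,0,-1,0,0,0.7,0,-1,0,0,0,0,-1,0,0,0,0]}}

```text
time: 27.55
position: [0.6263, 0.0846, 0.0393]
tool_rot: [0.011, 1.0, -0.0, 0.0]
ft_force: [-0.4, -0.2, -0.7]
grip_width: 0.0397
grip_force: 15.0
```

```bash
python3 -c "
from h import *
go(625.4,85.2,22.3,88.7)"
```

```text
t 27.55 pos [626.3  84.6  39.3] yaw 88.7 TWIST -0.0 tx,ty,tz 0.03 0.018 0.567 grip 0.039683664651073834
```

{"method": "play_rows", "body": {"steps": [-1,0.02,0.02,0.3,0,-1,0,0,0.18,0,-1,0,0,0.06,0,-1,0,0,0.03,0,-1,0,0,0,0,-1,0,0,0,0,0,0,0,0,0,0.3,0,0,0,0,1,0,0,0,0,1,0,0,0,0]}}

```text
time: 28.55
position: [0.6257, 0.0852, 0.022]
tool_rot: [0.011, 1.0, -0.0, 0.0]
ft_force: [0.0, -0.0, 0.5]
grip_width: 0.0599
grip_force: 0.0
```

{"method": "play_rows", "body": {"steps": [1,0,0,-0.3,0,1,0,0,-1,0,1,0,0,-1,0,1,0,0,-1,0,1,0,0,-1,0,1,0,0,-1,0,1,0,0,-1,0,1,-0.8,0,0,0,1,-0.9,0,0,0,1,0,0,0,0]}}

```text
time: 29.55
position: [0.6799, 0.0836, 0.2122]
tool_rot: [0.012, 1.0, -0.0, 0.003]
ft_force: [-0.6, -0.6, -0.5]
grip_width: 0.0868
grip_force: 0.0
```

Run:
```python
from h import *
f='wrist9'; snap(f[:5],f)
print('bd',rect(f,(220,70,420,235),lambda r,g,b:(b>g+50)&(b>r+60),.012))
print('gold',rect(f,(270,90,370,200),lambda r,g,b:(r>b+40)&(r>g),.036))
go(465,346,210,90)
im=cv2.imread('pics/wrist9.png'); cv2.imwrite('pics/crop9.png',cv2.resize(im[90:225,230:410],None,fx=4.4,fy=4.4,interpolation=cv2.INTER_CUBIC))
```

```text
bd [632.6  86.2 109.6  99.   88.7]
gold [624.9  86.   39.2  39.4  88.7]
t 29.6 pos [677.7  83.9 211.4] yaw 88.68 TWIST -0.23 tx,ty,tz 7.088 8.738 0.048 grip 0.08709634572701447
```

View pics/crop9.png

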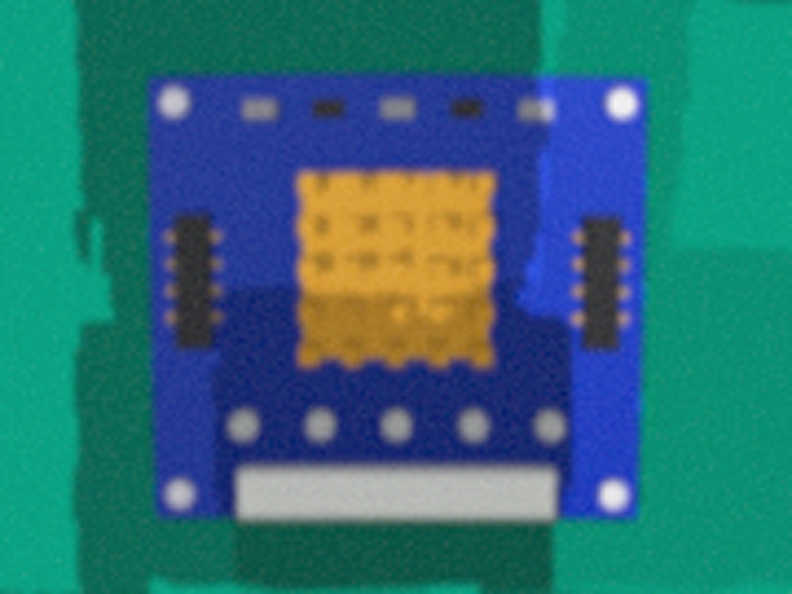

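The gold sink matches the chip to about 0.5 mm and the board's angle, at crop (396,270). Next is the power module.

{"method": "play_rows", "body": {"steps": [1,0,0,0,-0.23,1,0.79,0.97,0,0,1,0.79,0.97,0,0,1,0.79,0.97,0,0,1,0.79,0.97,0,0,1,0.79,0.97,0,0,1,0.79,0.97,0,0,1,0.79,0.97,0,0,1,0.79,0.97,0,0,1,0.79,0.97,0,0]}}

```text
time: 30.6
position: [0.4609, 0.3465, 0.211]
tool_rot: [-0.001, 1.0, -0.0, -0.001]
ft_force: [0.1, 0.5, -0.0]
grip_width: 0.0871
grip_force: 0.0
```

{"method": "play_rows", "body": {"steps": [1,0,0,0,0,1,0,0,0,0,1,0,0,0,0,1,0,0,0,0,1,0,0,0,0,1,0,0,0,0,1,0,0,0,0,1,0,0,0,0,1,0,0,0,0,1,0,0,0,0]}}

```text
time: 31.6
position: [0.4633, 0.346, 0.2108]
tool_rot: [-0.0, 1.0, -0.0, -0.0]
ft_force: [-0.3, 1.1, -0.3]
grip_width: 0.087
grip_force: 0.0
```

Run:
```python
from h import *
f='wrist10'; snap(f[:5],f)
go(485,345,12,90)
im=cv2.imread('pics/wrist10.png'); cv2.imwrite('pics/crop10.png',cv2.resize(im[140:290,220:420],None,fx=4,fy=4,interpolation=cv2.INTER_CUBIC))
```

```text
t 31.65 pos [463.3 345.9 210.8] yaw 90.01 TWIST 0.002 tx,ty,tz -0.724 -0.031 6.628 grip 0.08736057343303523
```

View pics/crop10.png

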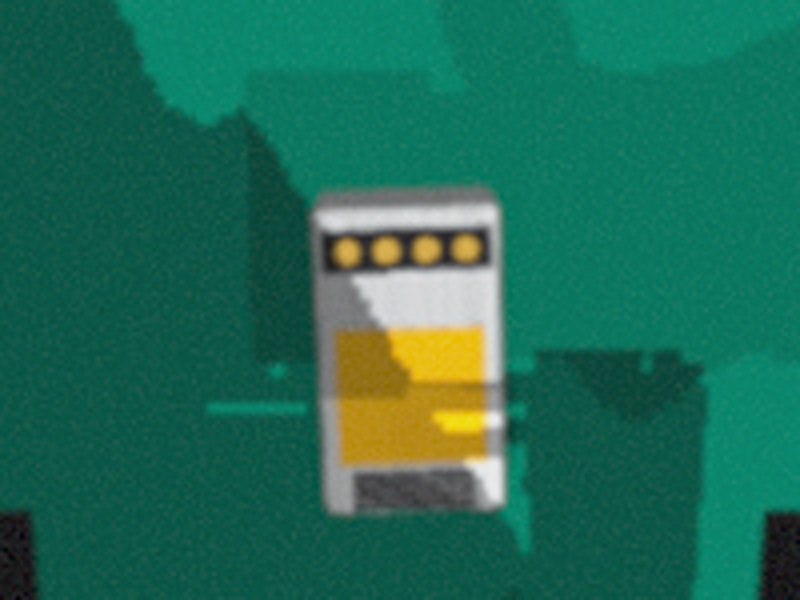

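The module is label up. Its top-face corners are at about crop (314,212), (500,203), (505,508) and (331,514).

Run:
```python
from h import *
g=lambda p:np.array(p)/4+[220,140]-.4
s=ray('wrist10',g([(314,212),(500,203),(505,508),(331,514)]),.03)*1000
print(s.round(1).tolist(),s.mean(0)); d=s[2]+s[3]-s[0]-s[1]; print(np.hypot(*d)/2,np.degrees(np.arctan2(d[1],d[0]))); e=s[1]-s[0]+s[2]-s[3]; print(np.hypot(*e)/2,np.degrees(np.arctan2(e[1],e[0])))
go(*s.mean(0)-[0,1.1],9,92)
```

```text
[[446.7, 327.2], [444.5, 370.6], [520.2, 373.2], [521.7, 330.3]] [483.28529439 350.32087586]
75.37675138120295 2.2213804579651466
43.19255415206538 92.5126149982896
t 31.65 pos [463.3 345.9 210.8] yaw 90.01 TWIST -0.347 tx,ty,tz -0.671 0.086 6.728 grip 0.08736057343303523
```

{"method": "play_rows", "body": {"steps": [1,0,0,0,-0.42,1,-0.67,0.08,0,0,1,0,0,1,0,1,0,0,1,0,1,0,0,1,0,1,0,0,1,0,1,0,0,1,0,1,0,0,1,0,1,0,0,0.5,0,1,0,0,0.22,0], "grip_force": 30}}

```text
time: 32.65
position: [0.4824, 0.3489, 0.0077]
tool_rot: [-0.021, 1.0, -0.001, -0.001]
ft_force: [0.1, 1.0, -0.2]
grip_width: 0.0867
grip_force: 0.0
```

{"method": "play_rows", "body": {"steps": [1,0,0,0,0,1,0,0,0,0,-1,0,0,0,0,-1,0,0,0,0,-1,0,0,0,0,-1,0,0,0,0,-1,0,0,0,0,-1,0,0,0,0,-1,0,0,0,0,-1,0,0,0,0]}}

```text
time: 33.65
position: [0.4833, 0.3492, 0.0092]
tool_rot: [-0.021, 1.0, -0.0, -0.0]
ft_force: [-0.2, 0.2, 0.9]
grip_width: 0.0439
grip_force: 30.0
```

```bash
python3 -c "
from h import *
go(621.9,-51.3,129,90)"
```

```text
t 33.65 pos [483.3 349.2   9.2] yaw 92.42 TWIST 0.422 tx,ty,tz -4.621 -13.349 -3.992 grip 0.043896467840640295
```

{"method": "play_rows", "body": {"steps": [-1,0,0,-0.4,0,-1,0,0,-0.8,0,-1,0,0,-1,0.42,-1,0,0,-1,0,-1,0,0,-0.8,0,-1,-0.33,-0.95,0,0,-1,-0.33,-0.95,0,0,-1,-0.33,-0.95,0,0,-1,-0.33,-0.95,0,0,-1,-0.33,-0.95,0,0]}}

```text
time: 34.65
position: [0.5328, 0.2056, 0.1299]
tool_rot: [-0.0, 1.0, 0.0, 0.0]
ft_force: [0.4, -0.0, -1.9]
grip_width: 0.0439
grip_force: 30.0
```

{"method": "play_rows", "body": {"steps": [-1,-0.33,-0.95,0,0,-1,-0.33,-0.95,0,0,-1,-0.33,-0.95,0,0,-1,-0.33,-0.95,0,0,-1,-0.33,-0.95,0,0,-1,-0.33,-0.95,0,0,-1,-0.33,-0.95,0,0,-1,-0.33,-0.95,0,0,-1,-0.33,-1,0,0,-1,0,0,0,0]}}

```text
time: 35.65
position: [0.624, -0.0557, 0.13]
tool_rot: [0.002, 1.0, -0.001, 0.002]
ft_force: [-0.6, -0.5, -1.3]
grip_width: 0.0441
grip_force: 30.0
```

{"method": "play_rows", "body": {"steps": [-1,0,0,0.5,0,-1,0,0,1,0,-1,0,0,1,0,-1,0,0,0.6,0,-1,0,0,0,0,-1,0,0,0,0,-1,0,0,0,0,-1,0,0,0,0,-1,0,0,0,0,-1,0,0,0,0]}}

```text
time: 36.65
position: [0.6223, -0.0514, 0.037]
tool_rot: [-0.0, 1.0, -0.0, 0.001]
ft_force: [0.1, -0.1, -2.1]
grip_width: 0.0435
grip_force: 30.0
```

```bash
python3 -c "
from h import *
go(621.9,-51.3,9.4,90)"
```

```text
t 36.65 pos [622.3 -51.4  37. ] yaw 90.01 TWIST 0.002 tx,ty,tz 0.014 0.003 0.92 grip 0.043510544317248524
```

{"method": "play_rows", "body": {"steps": [-1,0.01,0,0.5,0,-1,0,0,0.3,0,-1,0,0,0.1,0,-1,0,0,0.02,0,-1,0,0,0,0,-1,0,0,0,0,0.1,0,0,0,0,0.3,0,0,0,0,1,0,0,0,0,1,0,0,0,0]}}

```text
time: 37.65
position: [0.6215, -0.0513, 0.0081]
tool_rot: [-0.0, 1.0, 0.0, -0.0]
ft_force: [1.3, 0.7, -0.9]
grip_width: 0.0644
grip_force: 0.0
```

{"method": "play_rows", "body": {"steps": [1,0,0,-0.3,0,1,0,0,-1,0,1,0,0,-1,0,1,0,0,-1,0,1,0,0,-1,0,1,0,0,-1,0,1,0,0,-1,0,1,-0.8,0,-0.8,0,1,-0.9,0,0,0,1,0,0,0,0]}}

```text
time: 38.65
position: [0.6763, -0.0517, 0.2239]
tool_rot: [-0.0, 1.0, -0.001, 0.003]
ft_force: [-0.2, 0.4, -0.9]
grip_width: 0.0869
grip_force: 0.0
```

{"method": "play_rows", "body": {"steps": [1,0,0,0,0,1,0,0,0,0,1,0,0,0,0,1,0,0,0,0,1,0,0,0,0,1,0,0,0,0,1,0,0,0,0,1,0,0,0,0,1,0,0,0,0,1,0,0,0,0]}}

```text
time: 39.65
position: [0.6726, -0.0513, 0.2216]
tool_rot: [-0.0, 1.0, -0.0, -0.0]
ft_force: [-0.0, 0.4, 0.3]
grip_width: 0.0871
grip_force: 0.0
```

Run:
```python
from h import *
f='wrist11'; snap(f[:5],f); go(621.9,-51.3,9.4,90)
rd=rect(f,(130,60,300,240),lambda r,g,b:(r>g+60)&(r>b+60),.012); bl=rect(f,(350,60,520,240),lambda r,g,b:(b>g+50)&(b>r+60),.012)
print(rd,bl); print('mid chips',(rd[:2]+bl[:2])/2-[8,0])
print('pm',rect(f,(270,80,370,240),lambda r,g,b:(r>g-20)&(r>60),.03))
```

```text
t 39.7 pos [672.7 -51.3 221.6] yaw 90.01 TWIST 0.002 tx,ty,tz 1.692 -0.001 7.075 grip 0.08701843867929172
[ 627.3 -186.1  110.1   99.3   89.5] [632.9  85.7 110.   99.8  88.6]
mid chips [622.1 -50.2]
pm [620.8 -50.2  44.4  75.2  89.6]
```

View pics/wrist11.png

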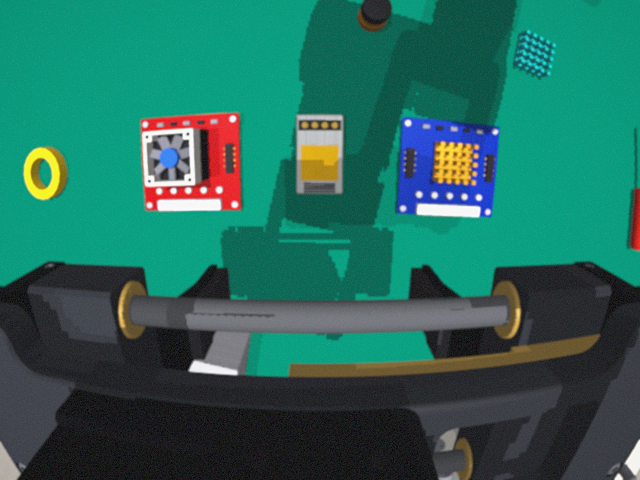

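The final view shows all four parts placed:
- The fan is on the black sink at (170,157).
- The module stands label up at (320,155), about 1 mm from the midpoint.
- The gold sink is on the blue chip at (457,163).
- The tape and jar are untouched.

The gripper is clear, so I'll hand in.

```bash
python3 -c "
from rig import robot
print(robot.hand_in())"
```

```text
the job is handed in; nothing more can be done
None
```

I placed all four parts in the order asked and handed the job in at about 40 s; by the wrist camera, each is within about 1.5 mm of its target.

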